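# Discharge a capacitor module and hold it square in the corner jig

## Task

Pick up the blue capacitor module (the finned heat sink on top is its grip) and discharge it by lightly touching its brass pin for about half a second onto the brass pad of the orange post and then, likewise, onto that of the green post. Then stand it on the jig's base plate, pin end towards the open side of the plate (away from the far fence), and press it firmly into the corner so that its sides lie flush against both red fences at once. Finish while still gripping it and pressing it there, without letting go, and leave everything else on the bench as it stands.

Things in the scene. Friction and masses are not known exactly. Their poses are not given: they have to be found in the camera images.
- module: Loose module, 0.2 to 0.4 kg. Blue housing 60 (x) x 44 (y) x 30 (z) mm; on top, centred, a finned heat sink 34 (x) x 24 (y) mm, 30 to 67 mm above the underside. A black lug at the -x end, 24 to 30 mm up and 34 mm long, carries a brass pin (8 mm thick) pointing down. Origin: centre of the housing's underside; z up, x away from the pin. Starts upright on the bench, yaw within 0.6 rad.
- module_tip (a point): Lower end of the module's brass pin, at (-54, 0, 12) mm in the module's frame.
- module_grip (a point): Point in the heat sink's middle, at (0, 0, 54) mm in the module's frame; fingers may close across the 24 mm (along the module's y).
- bleed_post: ORANGE post, fixed: foot 44 mm across, orange collar 37 mm across, 36 mm high, and a brass pad 20 mm across, its top 45 mm above the bench. The pad is sprung: starts to sink at about 1.5 N, fully down, 6 mm lower, at about 4 N. Origin: centre of the foot's underside. Orange and green may be in either place, at least 80 mm apart in y.
- bleed_top (a point): Centre of the top face of the orange post's brass pad.
- earth_post: GREEN earth post, fixed: same shape, size and sprung brass pad as the orange one, with a green collar. Origin: centre of the foot's underside.
- earth_top (a point): Centre of the top face of the green post's brass pad.
- jig: Corner jig, fixed: aluminium base plate 140 (x) x 120 (y) x 10 (z) mm with two rigid red fences, 14 mm thick, tops 40 mm above the bench. Origin: centre of the plate's underside; z up, x towards the far fence, y towards the left fence. Yaw within 0.3 rad. Plate and fences are polished (friction about 0.25).
- fence_far: The far red fence, part of the jig; its inner face is the plane x = 45 mm of the jig's frame and looks along the jig's -x; it runs from y = -60 to 35 mm. Its frame is the jig's frame.
- fence_left: The left red fence, part of the jig; its inner face is the plane y = 35 mm of the jig's frame and looks along the jig's -y; it runs from x = -70 to 35 mm. Its frame is the jig's frame.
- jig_corner (a point): The corner where the two fence faces and the top of the base plate meet, at (45, 35, 10) mm in the jig's frame. Seated, the module's axes are parallel to the jig's and its origin lies at (15, 13, 10) mm in the jig's frame.
- spare_sink: Bystander: loose dark spare heat sink, 50 x 40 x 28 mm, no pin. Origin: centre of its underside.
- tape: Bystander: loose roll of yellow tape lying flat, 90 mm across, 18 mm high. Origin: centre of its underside.
- spool: Bystander: loose steel-grey solder spool standing upright, 50 mm across, 50 mm high. Origin: centre of its underside.
- marker: Bystander: loose white and blue marker pen lying on the bench, 130 mm long, 14 mm thick. Origin: under its middle.
- screwdriver: Bystander: loose screwdriver, about 190 mm long, lying on the bench right of the jig. Origin: under its middle.
Not all that is in view belongs to the job. What is shaped like the module but turquoise is not meant.

How it is judged:
On the way, in this order (a step that is already met when the one before it is completed fails the run):
1. The held module's pin touches the brass pad of the orange post (contact force between module and bleed_post above 0.5 N and horizontal distance between module_tip and bleed_top below 0.012 m and contact force between the fingers and module above 1 N), for 0.3 s.
2. The held module's pin touches the brass pad of the green post (contact force between module and earth_post above 0.5 N and horizontal distance between module_tip and earth_top below 0.012 m and contact force between the fingers and module above 1 N), for 0.3 s.
At the end, for the whole second after the job is handed in: Through the last second the gripper holds the module (over 2 N) and presses it with over 2 N against each fence; it is within 4 mm of the seated position and height, square and upright within 0.06 rad, pin end away from the far fence; no bystander moved 30 mm (contact force between module and fence_far above 2 N and contact force between module and fence_left above 2 N and contact force between the fingers and module above 2 N and x of module in the frame of jig between 0.011 and 0.019 m and y of module in the frame of jig between 0.009 and 0.017 m and z of module in the frame of jig between 0.007 and 0.014 m and x of module_tip in the frame of jig below -0.02 m and angle between the x axis of module and the x axis of jig, either way round below 0.06 rad and angle between module's own z axis and vertical below 0.06 rad and linear speed of module below 0.02 m/s and distance of each of spare_sink, tape, spool, marker, screwdriver from where it was at the start of the episode below 0.03 m); the arm keeps its last pose, push and grip.
It fails at once if A contact post is pushed hard (over 20 N) instead of lightly touched (contact force between anything else and bleed_post above 20 N or contact force between anything else and earth_post above 20 N).
It fails at once if A bystander is moved by 30 mm or more (distance of any of spare_sink, tape, spool, marker, screwdriver from where it was at the start of the episode above 0.03 m).
It also fails if it takes over 64 s, if anything falls off the work surface, if the arm or the gripper's body presses on something with over 40 N, if the wrist force passes 120 N, or if a joint passes its speed limit or range.

## Robot

A 6-joint arm with a two-finger parallel gripper is mounted at the origin on the work surface. World frame = base frame: x ahead of the robot, y to its left, z up, the work surface at z = 0. Lengths are in m, angles in rad, forces in N, time in s.
With the tool pointing down it reaches from about 0.35 to 0.725 m from the base axis. Payload 4.3 kg.
Tool frame: the origin (TCP) lies between the finger pads; the fingertips stand 14 mm ahead of it and the grasp point (between the pads) lies 5 mm behind it; z points along the fingers, y is the direction in which the jaws open and shut (so a half turn about z gives the same grasp; the last joint's range is limited). The gripper opens to 85 mm and grips with 20 to 120 N. Pads are 22 mm wide; open, the fingers measure 114 mm over their backs; the gripper's body (76 mm by 85 mm) begins 54 mm behind the grasp point. The pads swing forward as they close: fully open they stand 13 mm farther back than shut.
Start: joints at [1.223, 0.377, 0.081, 1.274, 0, 1.46], TCP at [0.135, 0.559, 0.221] pointing down, gripper open.
Joint ranges: [-2.72, 2.72], [-0.84, 1.66], [-1.02, 1.22], [-1.77, 2.12], [-1.37, 1.28], [-3.14, 3.14]. Speed limits (rad/s): [2.57, 2.57, 3.14, 3.14, 3.14, 3.14].

## Interface

Orientations are given as a 3x3 rotation matrix whose columns are the frame's x, y, z axes.
In Python, from workcell import * gives the robot as it stands.
- The arm moves only by the tool servo_tool, never from a script. Its argument "moves" is a list of rows, each an object with "slide": the shift along the tool's x, y, z in mm, a list of three; "delta_rot": the turn, a rotation vector about the tool's x, y, z in degrees, a list of three; "grip": the finger opening in mm, from 0 to 85.4. A call has exactly 8 rows; each row is the pose to reach, as a shift and turn from the pose measured when the call began, along the tool's axes at that moment; what a row does not reach only later rows make up. A row lasts 1/8 s, in which the tool goes at most 62.5 mm and 10.7 degrees, less where a joint would pass 70% of its speed; a pose out of reach is approached as far as the arm can. A call with a gripper value outside its range is refused whole. The fingers move at their own pace and stop on an object; the grip force is fixed at half the most. Time passes only in rows, so rows that repeat a pose let the fingers close, or fill a call up. It gives the time, the measured TCP pose, the force and the opening at its end, in the units of the state.
- get_obs(): the state, without advancing time (a new reading comes with each control period).
- camera(name): name is "scene" or "top" or "wrist"; returns a dict with "color" (420x560x3 uint8, blue, green, red), "fovy" (degrees; the focal length in pixels is half the picture's height over the tangent of half this angle, whatever the lens; pixels are square), "cx", "cy" (the principal point, pixels), "cam_to_world" (4x4, takes a point from camera to world coordinates); the wrist camera has in their place "hand_eye" (4x4, takes a point from camera to tool coordinates, whose origin is the TCP and whose axes are the flange's). Camera axes: x right, y up, looking along -z (the intrinsics and any distortion apply to the point x, -y, -z); pixel columns grow to the right and rows downward; lengths in m; the calibration is good to about 2 mm. The wrist camera is an equidistant fisheye: a pixel r from the principal point sees the ray r / f radians off the axis. A picture is of the moment at which its call begins: read the wrist's pose just before it. There is no depth.
- close_job(): hands the job in, once; it reports no verdict.
Trained networks look in a picture, given as the dict that the camera call returned (one of the last four; its "shot" number tells which), for a name from the list of things; names that differ only in an ending like _2 or _b are one class to them, and where a whole thing is asked for, a point or a joint stands for the part that bears it (a point fixed in the world has none). Each returns a list of dicts, best first, with "confidence" (0 to 1); they miss things now and then, are a little off and sometimes report something else, mostly with a low value. They report only what shows in the picture. A call takes as long as a camera call. They do not tell look-alikes from the thing itself.
- find_in(picture, name): "bbox" ([left, top, width, height] in pixels, round what is visible of it).
- outline_of(picture, name): "pixels" (420x560 bool, what is visible of it) and "bbox" ([left, top, width, height] in pixels, round what is visible of it).
The state is a dict: "time_s": time; "q": joint angles; "qvel": joint speeds; "effort": joint torques, N m; "tool_pos": TCP position; "tcp_rot": TCP orientation; "wrist_force": force on the tool from outside, world axes, zero at the start; "ft_torque": the same for the moment, N m; "gripper_width": finger opening in m.
Only numpy, scipy, OpenCV 4.12 (cv2) and the standard library are available. Lean on these libraries where they do the work, as an engineer would, in place of code of your own. Each camera call takes 0.05 s, during which the arm holds its last target. There are 200 camera calls.

## Working session

There is one attempt and no reset: what is moved stays moved. The work goes in short steps, Python scripts to look and compute and a tool call to move; the robot and the scene stay as the last step left them, time stands still between calls to the robot, and variables do not carry over. Pictures are saved under pics/ and viewed, about 8 in all and at most 12, crops included, and the job is handed in when it is done.

Besides the shell and the picture viewer there is one more tool, called in YAML: its name, and indented under it one key for each argument. servo_tool: Moves the arm, as the interface text tells. Its arguments: {"type":"object","properties":{"moves":{"type":"array","items":{"type":"object","properties":{"slide":{"type":"array","items":{"type":"number"}},"delta_rot":{"type":"array","items":{"type":"number"}},"grip":{"type":"number"}}}}},"required":["moves"]}

```bash
mkdir -p pics; ls; cat > h.py <<'E'
from workcell import *
import numpy as np, cv2
def ray(p,u,v):
    f=p["color"].shape[0]/2/np.tan(np.radians(p["fovy"]/2))
    x,y=(u-p["cx"])/f,(v-p["cy"])/f
    if "hand_eye" in p:
        r=np.hypot(x,y); s=np.sin(r)/r if r>1e-9 else 1
        return np.array([x*s,-y*s,-np.cos(r)])
    return np.array([x,-y,-1.])
def c2w(p,o=None):
    if "hand_eye" in p:
        T=np.eye(4);T[:3,:3]=o["tcp_rot"];T[:3,3]=o["tool_pos"]
        return T@p["hand_eye"]
    return np.array(p["cam_to_world"])
def onz(p,u,v,z,o=None):
    T=c2w(p,o);d=T[:3,:3]@ray(p,u,v)
    return T[:3,3]+d*(z-T[2,3])/d[2]
def proj(p,P,o=None):
    T=c2w(p,o);c=T[:3,:3].T@(np.array(P)-T[:3,3])
    f=p["color"].shape[0]/2/np.tan(np.radians(p["fovy"]/2))
    x,y,z=c[0],-c[1],-c[2]
    if "hand_eye" in p:
        h=np.hypot(x,y);r=np.arctan2(h,z);return np.array([p["cx"]+f*r*x/h,p["cy"]+f*r*y/h])
    return np.array([p["cx"]+f*x/z,p["cy"]+f*y/z])
E
python3 - <<'E'
from h import *
o=get_obs();print({k:np.round(v,3) for k,v in o.items()})
ps={}
for n in("top","scene"):
    p=camera(n);ps[n]=p;cv2.imwrite(f"pics/{n}0.png",p["color"])
    print(n,p["fovy"],p["cx"],p["cy"],np.round(p["cam_to_world"],3).tolist())
    for k in("module","bleed_post","earth_post","jig","fence_far","fence_left","spare_sink","tape","spool","marker","screwdriver"):
        print(k,[(np.round(d["bbox"]).tolist(),round(d["confidence"],2)) for d in find_in(p,k)[:3]])
cv2.imwrite("pics/both0.png",cv2.resize(np.vstack([ps["top"]["color"],ps["scene"]["color"]]),(400,600)))
E
```

```text
pics
{'time_s': np.float64(0.0), 'q': array([ 1.223,  0.378,  0.08 ,  1.274, -0.   ,  1.461]), 'qvel': array([ 0.002, -0.   , -0.001, -0.   ,  0.   ,  0.001]), 'effort': array([-0.0000e+00, -4.6361e+01,  2.6987e+01,  2.1000e-02, -0.0000e+00,
        0.0000e+00]), 'tool_pos': array([0.135, 0.558, 0.22 ]), 'tcp_rot': array([[-0.972,  0.236, -0.001],
       [ 0.236,  0.972, -0.002],
       [ 0.   , -0.002, -1.   ]]), 'wrist_force': array([0.29 , 0.281, 0.667]), 'ft_torque': array([ 0.024, -0.036, -0.016]), 'gripper_width': np.float64(0.085)}
top 55.443094255391614 280.3301534462846 214.26885799121425 [[-0.003, 0.987, -0.162, 0.396], [-1.0, -0.005, -0.007, -0.049], [-0.008, 0.162, 0.987, 1.189], [0.0, 0.0, 0.0, 1.0]]
module [([136.0, 208.0, 19.0, 34.0], 0.89), ([149.0, 266.0, 17.0, 33.0], 0.72), ([176.0, 226.0, 15.0, 30.0], 0.7)]
bleed_post [([267.0, 244.0, 19.0, 14.0], 0.74), ([174.0, 227.0, 16.0, 31.0], 0.36)]
earth_post [([218.0, 242.0, 15.0, 14.0], 0.76)]
jig [([304.0, 197.0, 54.0, 60.0], 0.75)]
fence_far [([322.0, 204.0, 33.0, 11.0], 0.72), ([410.0, 201.0, 14.0, 62.0], 0.2)]
fence_l
[... 491 characters left out ...]
0.618], [-0.01, 0.756, 0.655, 0.852], [0.0, 0.0, 0.0, 1.0]]
module [([367.0, 135.0, 36.0, 34.0], 0.83), ([320.0, 144.0, 39.0, 34.0], 0.64)]
bleed_post [([249.0, 193.0, 14.0, 26.0], 0.72)]
earth_post [([294.0, 171.0, 15.0, 20.0], 0.64)]
jig [([177.0, 223.0, 77.0, 70.0], 0.81), ([247.0, 193.0, 6.0, 8.0], 0.63)]
fence_far [([195.0, 255.0, 46.0, 33.0], 0.93)]
fence_left [([218.0, 220.0, 24.0, 42.0], 0.68), ([76.0, 285.0, 64.0, 54.0], 0.46)]
spare_sink [([344.0, 227.0, 33.0, 24.0], 0.95), ([322.0, 145.0, 36.0, 35.0], 0.5)]
tape [([275.0, 284.0, 42.0, 42.0], 0.61)]
spool [([304.0, 238.0, 23.0, 35.0], 0.63)]
marker [([388.0, 183.0, 34.0, 34.0], 0.54)]
screwdriver [([77.0, 285.0, 66.0, 58.0], 0.71)]
```

```bash
python3 - <<'E'
from h import *
a=cv2.imread("pics/top0.png")[140:290,120:440];b=cv2.imread("pics/scene0.png")[115:265,170:430]
cv2.imwrite("pics/c1.png",cv2.resize(a,(800,375),interpolation=cv2.INTER_CUBIC))
cv2.imwrite("pics/c2.png",cv2.resize(b,(800,462),interpolation=cv2.INTER_CUBIC))
E
```

```text
(no output)
```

View pics/c1.png

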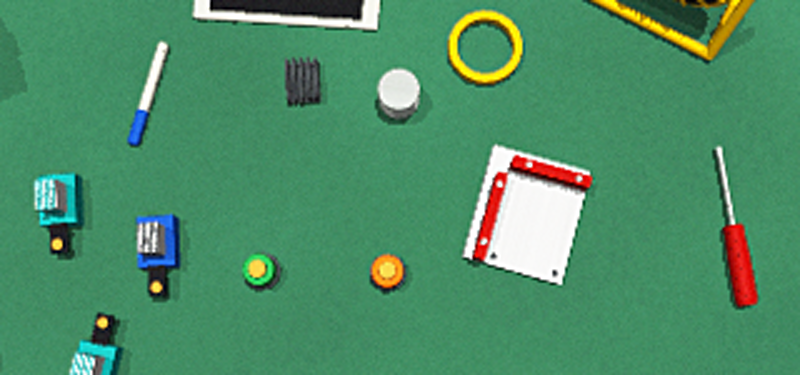

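View pics/c2.png

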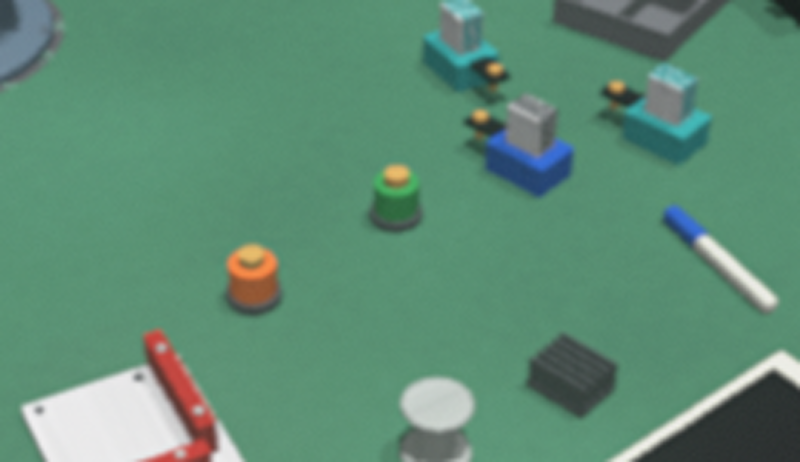

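The blue module is at top px (183,240). The turquoise look-alikes are at (143,222) and (157,282). The blue housing is the one described, and both crops confirm it. Green is at px (224,248), orange at px (275,248), and the jig around (331,227). Next I take rough positions.

```bash
cat >> h.py <<'E'
def blob(hsv,lo,hi,box=None):
    m=cv2.inRange(hsv,np.array(lo),np.array(hi))
    if box is not None:
        k=np.zeros_like(m);l,t,w,h=box;k[t:t+h,l:l+w]=1;m=m*k
    n,L,s,c=cv2.connectedComponentsWithStats(m);i=1+np.argmax(s[1:,4]);return c[i],s[i],L==i
E
python3 - <<'E'
from h import *
p=camera("top")
px=lambda X,Y:(120+X/2.5,140+Y/2.5)
for n,X,Y,z in(("blue housing top",160,243,.03),("sink top",148,237,.067),("lug brass top",157,287,.03),("green pad",258,269,.045),("orange pad",388,270,.045),("jig corner TL(far-left)",497,147,.01),("jig BL",466,258,.01),("jig BR",562,283,.01),("farfence right end",590,187,.04),("farfence left end",512,160,.04),("spool",399,92,.05),("turq1 pin",57,244,.03),("turq2 pin",103,322,.03),("turq1",60,200,.03),("turq2",95,360,.03)):
    print(n,np.round(onz(p,*px(X,Y),z),3))
E
```

```text
blue housing top [0.521 0.241 0.03 ]
sink top [0.524 0.245 0.067]
lug brass top [0.47  0.242 0.03 ]
green pad [0.489 0.123 0.045]
orange pad [ 0.487 -0.026  0.045]
jig corner TL(far-left) [ 0.637 -0.156  0.01 ]
jig BL [ 0.504 -0.117  0.01 ]
jig BR [ 0.474 -0.23   0.01 ]
farfence right end [ 0.583 -0.261  0.04 ]
farfence left end [ 0.616 -0.171  0.04 ]
spool [ 0.695 -0.039  0.05 ]
turq1 pin [0.52  0.361 0.03 ]
turq2 pin [0.43  0.303 0.03 ]
turq1 [0.572 0.361 0.03 ]
turq2 [0.386 0.311 0.03 ]
```

servo_tool:
  moves:
    - {"slide": [-55, -30, -20], "delta_rot": [0, 0, -2], "grip": 85}
    - {"slide": [-110, -58, -40], "delta_rot": [0, 0, -4], "grip": 85}
    - {"slide": [-165, -86, -60], "delta_rot": [0, 0, -6], "grip": 85}
    - {"slide": [-220, -115, -60], "delta_rot": [0, 0, -8], "grip": 85}
    - {"slide": [-275, -144, -60], "delta_rot": [0, 0, -10], "grip": 85}
    - {"slide": [-330, -172, -60], "delta_rot": [0, 0, -12], "grip": 85}
    - {"slide": [-385, -200, -60], "delta_rot": [0, 0, -14], "grip": 85}
    - {"slide": [-430, -224, -60], "delta_rot": [0, 0, -14], "grip": 85}

```text
time_s: 2.25
tool_pos: [0.5022, 0.2382, 0.281]
tcp_rot: [[-1.0, -0.006, 0.001], [-0.006, 1.0, 0.0], [-0.001, 0.0, -1.0]]
wrist_force: [-0.8, 1.3, -0.3]
gripper_width: 0.0852
```

```bash
python3 - <<'E'
from h import *
o=get_obs();p=camera("wrist");cv2.imwrite("pics/w1.png",p["color"])
print(o["time_s"],np.round(o["tool_pos"],4),np.round(o["tcp_rot"],3).tolist(),o["qvel"].round(3))
print(p["fovy"],p["cx"],p["cy"],np.round(p["hand_eye"],3).tolist())
for P in [(.52,.241,.03),(.524,.245,.067),(.47,.242,.03),(.489,.123,.045),(.487,-.026,.045)]: print(P,proj(p,P,o).round(1))
for k in("module","bleed_post","earth_post"):
        print(k,[(np.round(d["bbox"]).tolist(),round(d["confidence"],2)) for d in find_in(p,k)[:3]])
E
```

```text
2.25 [0.5022 0.2382 0.281 ] [[-1.0, -0.006, 0.001], [-0.006, 1.0, 0.0], [-0.001, 0.0, -1.0]] [-0.734  0.338  0.468  0.13   0.006 -0.726]
65.70646984690485 277.71465447185824 206.48573630205232 [[-0.001, 0.955, 0.295, 0.075], [1.0, 0.001, -0.0, -0.001], [-0.001, 0.295, -0.955, -0.152], [0.0, 0.0, 0.0, 1.0]]
(0.52, 0.241, 0.03) [280.5 182.2]
(0.524, 0.245, 0.067) [284.2 192.7]
(0.47, 0.242, 0.03) [281.6 143.1]
(0.489, 0.123, 0.045) [185.4 160.8]
(0.487, -0.026, 0.045) [ 84.9 163.2]
module [([267.0, 137.0, 38.0, 74.0], 0.98), ([317.0, 44.0, 50.0, 76.0], 0.79), ([353.0, 175.0, 35.0, 71.0], 0.62)]
bleed_post [([77.0, 145.0, 40.0, 28.0], 0.59)]
earth_post [([176.0, 142.0, 36.0, 37.0], 0.67)]
```

View pics/w1.png

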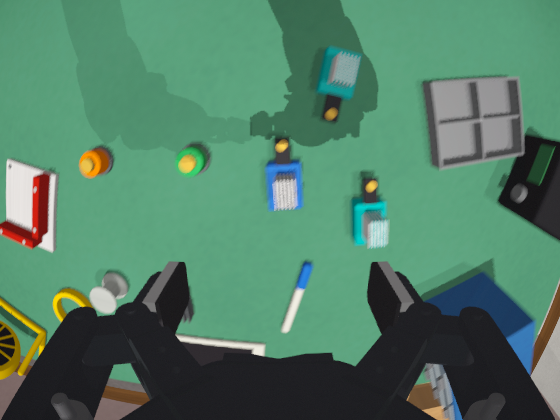

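The wrist view shows the blue module at (285,180) with its pin up at (282,145), green at (190,160) and orange at (94,162). The turquoise ones are at (340,75) and (371,215). The arm was still moving when I took it, so I measure again now that it has settled.

```bash
python3 - <<'E'
from h import *
camera("top")
o=get_obs();p=camera("wrist");print(o["time_s"],np.round(o["tool_pos"],4),o["qvel"].round(3))
print(o["tcp_rot"].round(4).tolist())
h=cv2.cvtColor(p["color"],cv2.COLOR_BGR2HSV)
c,s,m=blob(h,(108,120,60),(125,255,255),(255,125,60,95));print("blue",c,s)
q=np.argwhere(m)[:,::-1].astype(float)
W=np.array([onz(p,u,v,.03,o)[:2] for u,v in q]);
r=cv2.minAreaRect((W*1000).astype(np.float32));print("rect blue at z=.03",r, W.mean(0))
for n,b,z in(("lug brass",(262,130,40,28),.03),("green pad",(172,140,36,40),.045),("orange pad",(72,140,40,40),.045)):
    c,s,m=blob(h,(15,90,110),(28,255,255),b);print(n,c,s,onz(p,*c,z,o).round(4))
c,s,m=blob(h,(50,100,50),(75,255,200),(172,140,36,40));print("greencollar",c,s,onz(p,*c,.036,o))
cv2.imwrite("pics/w2.png",cv2.resize(p["color"][120:220,60:320],(780,300),interpolation=cv2.INTER_CUBIC))
E
```

```text
2.5 [0.5002 0.2399 0.2808] [ 0.031 -0.013 -0.009  0.001 -0.     0.001]
[[-1.0, -0.0061, -0.0007], [-0.0061, 1.0, 0.0004], [0.0007, 0.0004, -1.0]]
blue [294.         161.82352941] [291 161   8   4  17]
rect blue at z=.03 ((492.12750244140625, 260.1419372558594), (3.8247385025024414, 8.793797492980957), 0.7605248689651489) [0.49128824 0.25950052]
lug brass [281.95402299 145.54022989] [277 141  11  10  87] [0.4708 0.2442 0.03  ]
green pad [187.6        162.98974359] [180 156  16  16 195] [0.4895 0.1275 0.045 ]
orange pad [ 93.53376206 162.67363344] [ 80 150  29  27 622] [ 0.4846 -0.0094  0.045 ]
greencollar [187.91482301 158.17920354] [172 140  36  40 904] [0.4848462 0.12571   0.036    ]
```

View pics/w2.png

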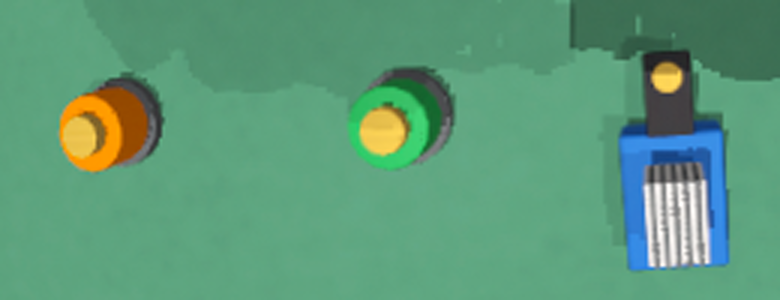

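```bash
python3 - <<'E'
from h import *
camera("top")
o=get_obs();p=camera("wrist")
g=lambda X,Y,z:onz(p,60+X/3-.3,120+Y/3-.3,z,o)
for n,X,Y,z in(("orange",82,136,.045),("green",383,131,.045),("farL",629,269,.03),("farR",728,264,.03),("nearL",623,139,.03),("nearR",720,132,.03),("brass",667,77,.03),("sinkfarL",651,266,.067),("sinkfarR",711,264,.067),("sinknearL",645,181,.067),("sinknearR",704,181,.067)):print(n,g(X,Y,z).round(4))
h=cv2.cvtColor(p["color"],cv2.COLOR_BGR2HSV)
print(h[150,275:300:3].tolist(), h[200,267:304:4].tolist())
q=p["color"].astype(int);d=(q[...,0]>q[...,1]+40)&(q[...,0]>q[...,2]+60)
k=np.zeros_like(d);k[125:220,255:310]=1;m=(d&k).astype(np.uint8)
c=max(cv2.findContours(m,0,2)[0],key=cv2.contourArea)[:,0]
W=np.array([onz(p,u,v,.03,o)[:2] for u,v in c])*1000
print(cv2.minAreaRect(W.astype(np.float32)))
E
```

```text
orange [ 0.4875 -0.0202  0.045 ]
green [0.4898 0.1279 0.045 ]
farL [0.5536 0.2295 0.03  ]
farR [0.551  0.2724 0.03  ]
nearL [0.4964 0.2269 0.03  ]
nearR [0.4931 0.2676 0.03  ]
brass [0.4701 0.2451 0.03  ]
sinkfarL [0.5405 0.239  0.067 ]
sinkfarR [0.5395 0.2627 0.067 ]
sinknearL [0.5062 0.2365 0.067 ]
sinknearR [0.5061 0.2592 0.067 ]
[[143, 15, 67], [18, 125, 141], [22, 161, 231], [20, 143, 175], [150, 11, 67], [74, 113, 108], [74, 111, 166], [74, 111, 165], [74, 111, 165]] [[75, 114, 150], [105, 195, 229], [150, 2, 239], [12, 5, 241], [15, 6, 239], [10, 7, 233], [15, 5, 194], [112, 67, 213], [106, 193, 229], [74, 107, 164]]
((521.4371948242188, 247.73158264160156), (62.258941650390625, 43.86071014404297), 3.0719261169433594)
```

servo_tool:
  moves:
    - {"slide": [-10, 4, 40], "delta_rot": [0, 0, -3.2], "grip": 85}
    - {"slide": [-22.5, 9, 90], "delta_rot": [0, 0, -3.2], "grip": 85}
    - {"slide": [-22.5, 9, 130], "delta_rot": [0, 0, -3.2], "grip": 85}
    - {"slide": [-22.5, 9, 170], "delta_rot": [0, 0, -3.2], "grip": 60}
    - {"slide": [-22.5, 9, 200], "delta_rot": [0, 0, -3.2], "grip": 60}
    - {"slide": [-22.5, 9, 220], "delta_rot": [0, 0, -3.2], "grip": 60}
    - {"slide": [-22.5, 9, 230], "delta_rot": [0, 0, -3.2], "grip": 60}
    - {"slide": [-22.5, 9, 230], "delta_rot": [0, 0, -3.2], "grip": 60}

```text
time_s: 3.65
tool_pos: [0.5212, 0.2507, 0.051]
tcp_rot: [[-0.998, -0.066, -0.001], [-0.066, 0.998, 0.0], [0.001, 0.0, -1.0]]
wrist_force: [-0.5, 0.6, 0.0]
gripper_width: 0.0602
```

```bash
python3 - <<'E'
from h import *
o=get_obs();p=camera("wrist");cv2.imwrite("pics/w3.png",p["color"]);print({k:np.round(o[k],4).tolist() for k in("time_s","tool_pos","tcp_rot","wrist_force","gripper_width")})
E
```

```text
{'time_s': 3.65, 'tool_pos': [0.5212, 0.2507, 0.051], 'tcp_rot': [[-0.9978, -0.0656, -0.0008], [-0.0656, 0.9978, 0.0001], [0.0008, 0.0001, -1.0]], 'wrist_force': [-0.4926, 0.5963, 0.042], 'gripper_width': 0.0602}
```

View pics/w3.png

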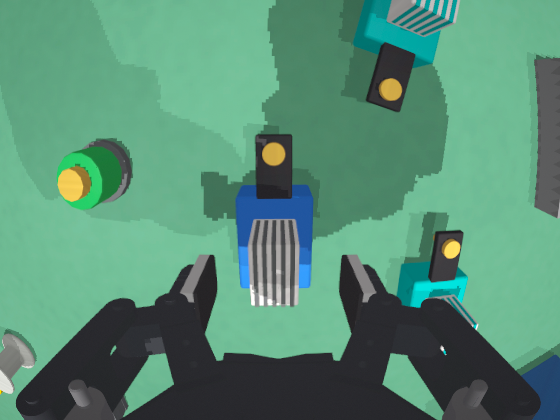

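The sink, at (275,260), sits centred between the pads, and the tool is aligned with it. I close the gripper now.

servo_tool:
  moves:
    - {"slide": [-1, 0, 0], "grip": 10}
    - {"slide": [-1, 0, 0], "grip": 10}
    - {"slide": [-1, 0, 0], "grip": 10}
    - {"slide": [-1, 0, 0], "grip": 10}
    - {"slide": [-1, 0, 0], "grip": 10}
    - {"slide": [-1, 0, 0], "grip": 10}
    - {"slide": [-1, 0, 0], "grip": 10}
    - {"slide": [-1, 0, 0], "grip": 10}

```text
invalid input
```

```bash
cat >> h.py <<'E'
def st():
    o=get_obs();print({k:np.round(o[k],4).tolist() for k in("time_s","tool_pos","tcp_rot","wrist_force","ft_torque","gripper_width")});return o
E
python3 - <<'E'
from h import *
st()
E
```

```text
{'time_s': 3.7, 'tool_pos': [0.5219, 0.2508, 0.0517], 'tcp_rot': [[-0.9979, -0.0653, 0.0005], [-0.0653, 0.9979, 0.0005], [-0.0005, 0.0005, -1.0]], 'wrist_force': [0.1781, 0.6488, 1.0625], 'ft_torque': [0.0429, -0.0365, -0.0781], 'gripper_width': 0.0601}
```

servo_tool:
  moves:
    - {"slide": [-1, 0, 1], "delta_rot": [0, 0, 0], "grip": 10}
    - {"slide": [-1, 0, 1], "delta_rot": [0, 0, 0], "grip": 10}
    - {"slide": [-1, 0, 1], "delta_rot": [0, 0, 0], "grip": 10}
    - {"slide": [-1, 0, 1], "delta_rot": [0, 0, 0], "grip": 10}
    - {"slide": [-1, 0, 1], "delta_rot": [0, 0, 0], "grip": 10}
    - {"slide": [-1, 0, 1], "delta_rot": [0, 0, 0], "grip": 10}
    - {"slide": [-1, 0, 1], "delta_rot": [0, 0, 0], "grip": 10}
    - {"slide": [-1, 0, 1], "delta_rot": [0, 0, 0], "grip": 10}

```text
time_s: 4.7
tool_pos: [0.5239, 0.2508, 0.0519]
tcp_rot: [[-0.998, -0.065, 0.003], [-0.065, 0.998, 0.001], [-0.003, 0.001, -1.0]]
wrist_force: [-0.2, -1.8, 5.8]
gripper_width: 0.0218
```

```bash
python3 - <<'E'
from h import *
o=st();p=camera("wrist");cv2.imwrite("pics/w4.png",p["color"])
h=cv2.cvtColor(p["color"],cv2.COLOR_BGR2HSV)
c,s,m=blob(h,(15,90,110),(28,255,255),(245,120,60,60));t=onz(p,*c,.031,o)
T=np.array(o["tcp_rot"]).T@(t-o["tool_pos"]);print("brass",c,s,t.round(4),"in tool",T.round(4))
c,s,m=blob(h,(15,130,150),(28,255,255),(40,150,60,60));print("green",c,s,onz(p,*c,.045,o))
E
```

```text
{'time_s': 4.7, 'tool_pos': [0.5239, 0.2508, 0.0519], 'tcp_rot': [[-0.9979, -0.065, 0.0026], [-0.065, 0.9979, 0.0008], [-0.0026, 0.0007, -1.0]], 'wrist_force': [-0.2215, -1.8283, 5.8228], 'ft_torque': [-0.196, 0.1953, 0.02], 'gripper_width': 0.0218}
brass [275.31447964 148.32126697] [264 137  24  24 442] [0.4705 0.2451 0.031 ] in tool [ 0.0537 -0.0023  0.0207]
green [ 72.75219024 178.43804756] [ 58 162  32  35 799] [0.4891     0.12909339 0.045     ]
```

servo_tool:
  moves:
    - {"slide": [0, 0, -25], "delta_rot": [0, 0, 0], "grip": 10}
    - {"slide": [0, 0, -60], "delta_rot": [0, 0, 0], "grip": 10}
    - {"slide": [0, -35, -90], "delta_rot": [0, 0, 0], "grip": 10}
    - {"slide": [0, -85, -100], "delta_rot": [0, 0, 0], "grip": 10}
    - {"slide": [0, -140, -100], "delta_rot": [0, 0, 0], "grip": 10}
    - {"slide": [0, -195, -100], "delta_rot": [0, 0, 0], "grip": 10}
    - {"slide": [0, -240, -100], "delta_rot": [0, 0, 0], "grip": 10}
    - {"slide": [0, -266, -100], "delta_rot": [0, 0, 0], "grip": 10}

```text
time_s: 5.75
tool_pos: [0.5403, -0.0168, 0.1511]
tcp_rot: [[-0.998, -0.063, 0.001], [-0.063, 0.998, 0.001], [-0.001, 0.001, -1.0]]
wrist_force: [1.0, -0.1, -2.5]
gripper_width: 0.0221
```

```bash
python3 - <<'E'
from h import *
for i in range(5): camera("top")
o=st();p=camera("wrist");cv2.imwrite("pics/w5.png",p["color"])
h=cv2.cvtColor(p["color"],cv2.COLOR_BGR2HSV)
c,s,m=blob(h,(15,90,110),(28,255,255),(245,120,60,60));t=onz(p,*c,o["tool_pos"][2]-.021,o)
T=np.array(o["tcp_rot"]).T@(t-o["tool_pos"]);print("brass",c,s,t.round(4),"in tool",T.round(4))
m=cv2.inRange(h,(15,90,110),(28,255,255));n,L,s,cc=cv2.connectedComponentsWithStats(m)
for i in range(1,n):
    if s[i,4]>40:print(cc[i].round(1),s[i],onz(p,*cc[i],.045,o).round(4))
E
```

```text
{'time_s': 6.0, 'tool_pos': [0.5404, -0.0141, 0.1512], 'tcp_rot': [[-0.9979, -0.0652, 0.0014], [-0.0652, 0.9979, 0.0017], [-0.0015, 0.0017, -1.0]], 'wrist_force': [0.8474, 1.0579, -2.011], 'ft_torque': [0.003, 0.049, 0.0015], 'gripper_width': 0.0218}
brass [266.59354839 128.09032258] [250 120  42  32 465] [ 0.4764 -0.0251  0.1302] in tool [ 0.0646 -0.0069  0.0209]
[8.3 8.3] [  0   0  26  26 351] [ 0.3507 -0.3042  0.045 ]
[267.6 125.8] [250 114  42  38 586] [ 0.4798 -0.0268  0.045 ]
[275.1 148.3] [264 137  24  24 434] [ 0.4975 -0.0197  0.045 ]
[439.6 155.2] [429 145  22  22 395] [0.4901 0.1233 0.045 ]
[ 26.1 332.8] [  0 308  71  51 982] [ 0.7452 -0.3417  0.045 ]
[ 23.6 388.5] [   0  354   65   66 1353] [ 0.8899 -0.4174  0.045 ]
[182.8 373.1] [168 359  27  24 201] [ 0.7534 -0.1108  0.045 ]
[506.7 413.7] [492 406  29  14 244] [0.8962 0.4058 0.045 ]
```

View pics/w5.png

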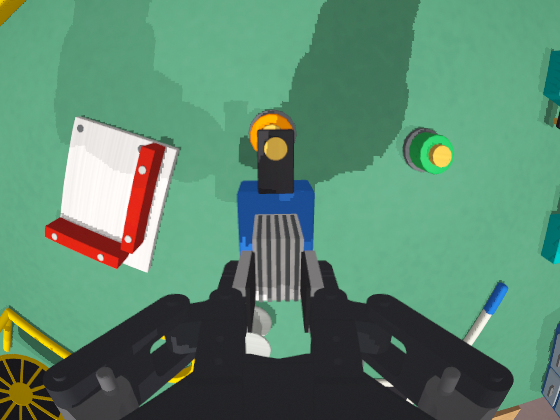

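```bash
python3 - <<'E'
from h import *
o=get_obs();p=camera("wrist")
h=cv2.cvtColor(p["color"],cv2.COLOR_BGR2HSV)
m=cv2.inRange(h,(8,120,180),(28,255,255));m[:, :245]=0;m[:,300:]=0;m[160:]=0;m[:100]=0
from scipy.optimize import minimize
for P in[(.4875,-.0202)]:
  C=np.array([proj(p,(P[0]+.0185*np.cos(a),P[1]+.0185*np.sin(a),.036),o) for a in np.linspace(0,6.28,40)])
  print("pred collar bbox",C.min(0),C.max(0),"pad centre",proj(p,(*P,.045),o))
for r in range(106,146,3):
    c=np.flatnonzero(m[r]);print(r,c.min() if len(c) else None,c.max() if len(c) else None,h[r,271].tolist())
E
```

```text
pred collar bbox [252.62388332 112.35899366] [297.65902965 156.89889544] pad centre [275.04796948 135.68513556]
106 None None [74, 106, 180]
109 None None [74, 89, 97]
112 None None [0, 3, 74]
115 264 278 [21, 255, 255]
118 258 284 [22, 255, 255]
121 255 287 [22, 255, 255]
124 253 289 [20, 189, 193]
127 251 291 [24, 159, 255]
130 250 257 [130, 20, 38]
133 250 256 [135, 11, 46]
136 250 256 [130, 21, 36]
139 250 281 [21, 173, 197]
142 251 284 [21, 173, 197]
145 252 285 [21, 173, 197]
```

servo_tool:
  moves:
    - {"slide": [0, -3.5, 20], "delta_rot": [0, 0, 0], "grip": 10}
    - {"slide": [0, -3.5, 40], "delta_rot": [0, 0, 0], "grip": 10}
    - {"slide": [0, -3.5, 52], "delta_rot": [0, 0, 0], "grip": 10}
    - {"slide": [0, -3.5, 59], "delta_rot": [0, 0, 0], "grip": 10}
    - {"slide": [0, -3.5, 63], "delta_rot": [0, 0, 0], "grip": 10}
    - {"slide": [0, -3.5, 66], "delta_rot": [0, 0, 0], "grip": 10}
    - {"slide": [0, -3.5, 68], "delta_rot": [0, 0, 0], "grip": 10}
    - {"slide": [0, -3.5, 68], "delta_rot": [0, 0, 0], "grip": 10}

```text
time_s: 7.1
tool_pos: [0.5415, -0.0171, 0.0839]
tcp_rot: [[-0.998, -0.066, 0.003], [-0.066, 0.998, 0.001], [-0.003, 0.001, -1.0]]
wrist_force: [-0.6, 0.3, -1.0]
gripper_width: 0.0216
```

```bash
python3 - <<'E'
from h import *
for i in range(3): camera("top")
o=st();p=camera("wrist");cv2.imwrite("pics/w6.png",p["color"][60:220,180:400])
p=camera("scene");cv2.imwrite("pics/s6.png",cv2.resize(p["color"][160:260,200:330],(650,500),interpolation=cv2.INTER_CUBIC))
E
```

```text
{'time_s': 7.25, 'tool_pos': [0.5414, -0.0171, 0.0839], 'tcp_rot': [[-0.9978, -0.0663, 0.0029], [-0.0663, 0.9978, 0.0013], [-0.003, 0.0011, -1.0]], 'wrist_force': [0.8804, 0.4042, -2.01], 'ft_torque': [0.0451, -0.0004, -0.0425], 'gripper_width': 0.0216}
```

View pics/s6.png

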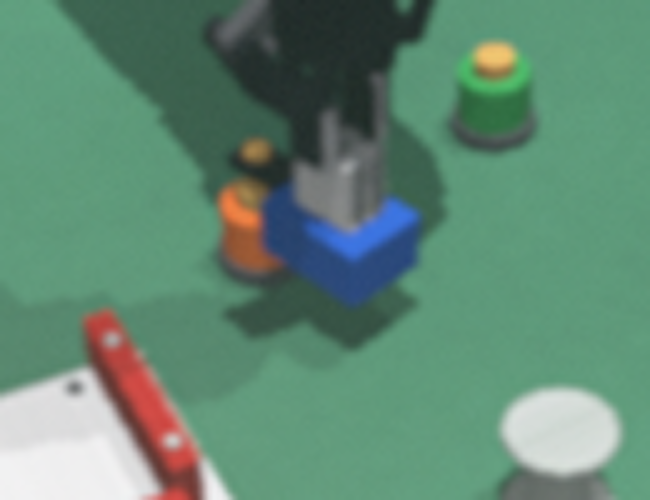

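The pin (255,150 in the crop) is over the orange pad, with no contact force yet. I lower it further.

servo_tool:
  moves:
    - {"slide": [0, 0, 1], "delta_rot": [0, 0, 0], "grip": 10}
    - {"slide": [0, 0, 2], "delta_rot": [0, 0, 0], "grip": 10}
    - {"slide": [0, 0, 3], "delta_rot": [0, 0, 0], "grip": 10}
    - {"slide": [0, 0, 3], "delta_rot": [0, 0, 0], "grip": 10}
    - {"slide": [0, 0, 3], "delta_rot": [0, 0, 0], "grip": 10}
    - {"slide": [0, 0, 3], "delta_rot": [0, 0, 0], "grip": 10}
    - {"slide": [0, 0, 3], "delta_rot": [0, 0, 0], "grip": 10}
    - {"slide": [0, 0, 3], "delta_rot": [0, 0, 0], "grip": 10}

```text
time_s: 8.35
tool_pos: [0.5415, -0.0171, 0.0809]
tcp_rot: [[-0.998, -0.066, 0.003], [-0.066, 0.998, 0.001], [-0.003, 0.001, -1.0]]
wrist_force: [1.2, 0.6, 0.2]
gripper_width: 0.0217
```

```bash
python3 - <<'E'
from h import *
F=[]
for i in range(4): camera("scene");o=get_obs();F.append(np.r_[o["wrist_force"],o["ft_torque"]])
st();print(np.mean(F,0).round(2),np.std(F,0).round(2))
E
```

```text
{'time_s': 8.55, 'tool_pos': [0.5415, -0.0171, 0.0808], 'tcp_rot': [[-0.9978, -0.0664, 0.0029], [-0.0664, 0.9978, 0.0012], [-0.003, 0.001, -1.0]], 'wrist_force': [0.5438, 0.699, 1.0723], 'ft_torque': [0.0227, -0.2209, -0.0096], 'gripper_width': 0.0212}
[ 1.33  0.31  0.71  0.04 -0.18 -0.  ] [0.46 0.6  0.29 0.02 0.03 0.02]
```

Contact confirmed: vertical force rose by about 2.7 N and the moment matches a load at the pin. Next is the green post.

servo_tool:
  moves:
    - {"slide": [0, 0, -20], "delta_rot": [0, 0, 0], "grip": 10}
    - {"slide": [0, 0, -40], "delta_rot": [0, 0, 0], "grip": 10}
    - {"slide": [-3, 35, -45], "delta_rot": [0, 0, 0], "grip": 10}
    - {"slide": [-6, 75, -45], "delta_rot": [0, 0, 0], "grip": 10}
    - {"slide": [-9, 115, -45], "delta_rot": [0, 0, 0], "grip": 10}
    - {"slide": [-11, 140, -45], "delta_rot": [0, 0, 0], "grip": 10}
    - {"slide": [-12, 149, -45], "delta_rot": [0, 0, 0], "grip": 10}
    - {"slide": [-12, 149, -45], "delta_rot": [0, 0, 0], "grip": 10}

```text
time_s: 9.55
tool_pos: [0.5428, 0.1321, 0.1255]
tcp_rot: [[-0.998, -0.067, 0.002], [-0.067, 0.998, 0.0], [-0.002, 0.0, -1.0]]
wrist_force: [0.1, -1.0, -3.2]
gripper_width: 0.0217
```

```bash
python3 - <<'E'
from h import *
for i in range(2): camera("top")
o=st();p=camera("wrist")
h=cv2.cvtColor(p["color"],cv2.COLOR_BGR2HSV)
for P in[(.4895,.1255)]:
  C=np.array([proj(p,(P[0]+.0185*np.cos(a),P[1]+.0185*np.sin(a),.036),o) for a in np.linspace(0,6.28,40)])
  print("pred collar",C.min(0),C.max(0))
m=cv2.inRange(h,(58,180,60),(72,255,255))
for r in range(90,160,5):
    c=np.flatnonzero(m[r,200:350])+200;print(r,c.min() if len(c) else None,c.max() if len(c) else None,h[r,274].tolist())
cv2.imwrite("pics/w7.png",cv2.resize(p["color"][60:220,180:400],(660,480)))
E
```

```text
{'time_s': 9.65, 'tool_pos': [0.5431, 0.1313, 0.1257], 'tcp_rot': [[-0.9979, -0.0654, 0.002], [-0.0654, 0.9979, 0.0004], [-0.002, 0.0002, -1.0]], 'wrist_force': [0.4499, -0.0989, -2.5394], 'ft_torque': [-0.0027, -0.0459, 0.0277], 'gripper_width': 0.0215}
pred collar [251.12160093 111.98452105] [300.86587406 161.18046938]
90 None None [75, 106, 185]
95 None None [74, 104, 184]
100 None None [75, 106, 185]
105 None None [75, 105, 184]
110 None None [120, 14, 91]
115 270 283 [70, 189, 158]
120 262 292 [70, 182, 164]
125 257 296 [52, 130, 131]
130 255 298 [140, 19, 41]
135 254 300 [120, 13, 40]
140 254 254 [21, 170, 203]
145 255 299 [22, 170, 202]
150 296 297 [21, 170, 202]
155 None None [22, 170, 202]
```

View pics/w7.png

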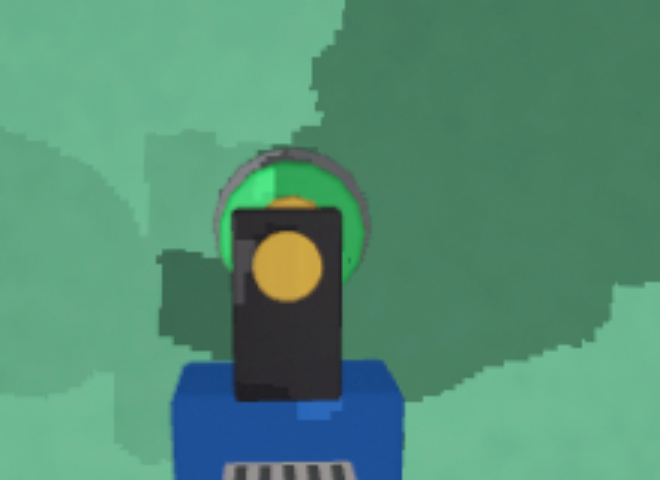

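The green collar is centred at col 277 against a predicted 276, so alignment is within about 1 mm. I descend gently.

servo_tool:
  moves:
    - {"slide": [0, 0.5, 15], "delta_rot": [0, 0, 0], "grip": 10}
    - {"slide": [0, 0.5, 30], "delta_rot": [0, 0, 0], "grip": 10}
    - {"slide": [0, 0.5, 38], "delta_rot": [0, 0, 0], "grip": 10}
    - {"slide": [0, 0.5, 42], "delta_rot": [0, 0, 0], "grip": 10}
    - {"slide": [0, 0.5, 44], "delta_rot": [0, 0, 0], "grip": 10}
    - {"slide": [0, 0.5, 45], "delta_rot": [0, 0, 0], "grip": 10}
    - {"slide": [0, 0.5, 45], "delta_rot": [0, 0, 0], "grip": 10}
    - {"slide": [0, 0.5, 45], "delta_rot": [0, 0, 0], "grip": 10}

```text
time_s: 10.7
tool_pos: [0.5435, 0.1317, 0.0811]
tcp_rot: [[-0.998, -0.065, 0.003], [-0.065, 0.998, 0.001], [-0.003, 0.0, -1.0]]
wrist_force: [-1.5, -0.7, -0.2]
gripper_width: 0.0218
```

```bash
python3 - <<'E'
from h import *
F=[]
for i in range(10): camera("scene");o=get_obs();F.append(np.r_[o["wrist_force"],o["ft_torque"]])
st();print(np.mean(F,0).round(2),np.std(F,0).round(2))
E
```

```text
{'time_s': 11.2, 'tool_pos': [0.5434, 0.1317, 0.0809], 'tcp_rot': [[-0.9979, -0.065, 0.0024], [-0.065, 0.9979, 0.0007], [-0.0025, 0.0005, -1.0]], 'wrist_force': [-1.3205, -0.1006, -0.2324], 'ft_torque': [-0.0661, 0.2789, -0.0269], 'gripper_width': 0.0216}
[-0.89 -0.42 -0.29 -0.11  0.34  0.  ] [0.44 0.37 0.47 0.03 0.03 0.02]
```

servo_tool:
  moves:
    - {"slide": [0, 0, 1], "delta_rot": [0, 0, 0], "grip": 10}
    - {"slide": [0, 0, 1.5], "delta_rot": [0, 0, 0], "grip": 10}
    - {"slide": [0, 0, 1.5], "delta_rot": [0, 0, 0], "grip": 10}
    - {"slide": [0, 0, 1.5], "delta_rot": [0, 0, 0], "grip": 10}
    - {"slide": [0, 0, 1.5], "delta_rot": [0, 0, 0], "grip": 10}
    - {"slide": [0, 0, 1.5], "delta_rot": [0, 0, 0], "grip": 10}
    - {"slide": [0, 0, 1.5], "delta_rot": [0, 0, 0], "grip": 10}
    - {"slide": [0, 0, 1.5], "delta_rot": [0, 0, 0], "grip": 10}

```text
time_s: 12.2
tool_pos: [0.5435, 0.1317, 0.0794]
tcp_rot: [[-0.998, -0.065, 0.003], [-0.065, 0.998, 0.001], [-0.003, 0.0, -1.0]]
wrist_force: [-0.2, -0.2, 0.0]
gripper_width: 0.0215
```

```bash
python3 - <<'E'
from h import *
F=[]
for i in range(4): camera("scene");o=get_obs();F.append(np.r_[o["wrist_force"],o["ft_torque"]])
st();print(np.mean(F,0).round(2),np.std(F,0).round(2))
E
```

```text
{'time_s': 12.4, 'tool_pos': [0.5435, 0.1317, 0.0794], 'tcp_rot': [[-0.9979, -0.0651, 0.0026], [-0.0651, 0.9979, 0.0006], [-0.0026, 0.0005, -1.0]], 'wrist_force': [-0.1077, -0.2329, 0.2378], 'ft_torque': [-0.0584, 0.2572, -0.0072], 'gripper_width': 0.0218}
[-0.31 -0.41  0.35 -0.1   0.25  0.03] [0.43 0.24 0.31 0.03 0.02 0.03]
```

servo_tool:
  moves:
    - {"slide": [0, 0, -30], "delta_rot": [0, 0, 0], "grip": 10}
    - {"slide": [5, -10, -65], "delta_rot": [0, 0, 0], "grip": 10}
    - {"slide": [12, -60, -90], "delta_rot": [0, 0, 3], "grip": 10}
    - {"slide": [20, -115, -100], "delta_rot": [0, 0, 7], "grip": 10}
    - {"slide": [28, -170, -100], "delta_rot": [0, 0, 11], "grip": 10}
    - {"slide": [35, -225, -100], "delta_rot": [0, 0, 15], "grip": 10}
    - {"slide": [40, -270, -100], "delta_rot": [0, 0, 18], "grip": 10}
    - {"slide": [43, -300, -100], "delta_rot": [0, 0, 19.5], "grip": 10}

```text
time_s: 13.4
tool_pos: [0.5195, -0.1726, 0.1787]
tcp_rot: [[-0.962, 0.275, 0.002], [0.275, 0.962, 0.001], [-0.002, 0.001, -1.0]]
wrist_force: [-0.4, 0.3, -2.9]
gripper_width: 0.0218
```

```bash
python3 - <<'E'
from h import *
for i in range(5): camera("top")
o=st();p=camera("wrist");cv2.imwrite("pics/w8.png",p["color"])
R=np.array([[.963,.271],[-.271,.963]]);c=np.array([.5555,-.193])
for n,x,y,z in(("BL",-70,60,10),("BR",-70,-60,10),("TL",70,60,10),("FLendin",-70,35,40),("FRin",45,-60,40),("cornerTop",45,35,40),("seat",15,13,10)):
    w=c+R@[x/1e3,y/1e3];print(n,proj(p,(*w,z/1e3),o).round(1))
cv2.imwrite("pics/w8b.png",cv2.resize(p["color"][60:360,100:500],(800,600)))
E
```

```text
{'time_s': 13.65, 'tool_pos': [0.5196, -0.1699, 0.1787], 'tcp_rot': [[-0.9624, 0.2716, 0.0019], [0.2716, 0.9624, 0.0017], [-0.0014, 0.0022, -1.0]], 'wrist_force': [-0.3001, 0.7071, -2.1551], 'ft_torque': [0.0101, 0.0271, 0.0603], 'gripper_width': 0.0219}
BL [325.5 154.6]
BR [206.1 155.4]
TL [320.  278.5]
FLendin [303. 159.]
FRin [207.9 271.7]
cornerTop [300.4 272.3]
seat [278.6 234.1]
```

View pics/w8b.png

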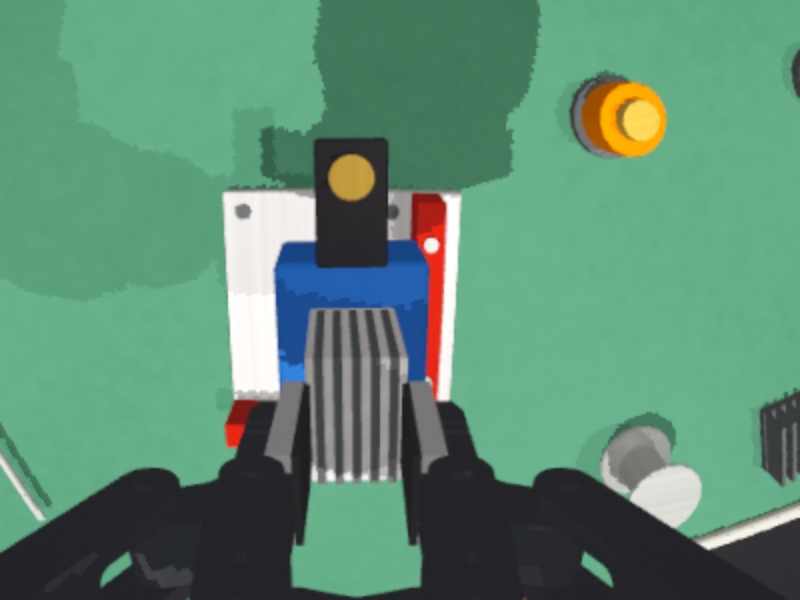

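The jig's near edge runs level, from (223,193) to (461,192) in the crop, so the tool is nearly square to it. The near-left fence end is at (412–445,195). I compute the jig pose from these corners.

```bash
python3 - <<'E'
from h import *
o=get_obs();p=camera("wrist")
g=lambda X,Y,z:onz(p,100+X/2-.25,60+Y/2-.25,z,o)[:2]
BL,BR=g(461,192,.01),g(223,192.5,.01);lf=g(411,195,.04);re=g(449,395,.01);le=g(233,398,.01)
print("BL",BL,"BR",BR,"len",np.linalg.norm(BL-BR),"fence inner near",lf)
d=BL-BR;print("yaw near edge",np.degrees(np.arctan2(d[1],d[0]))-90)
for a,b in((BL,re),(BR,le)):
    d=b-a;print("side yaw",np.degrees(np.arctan2(d[1],d[0])),np.linalg.norm(d))
yaw=np.radians(-15.7);R=np.array([[np.cos(yaw),-np.sin(yaw)],[np.sin(yaw),np.cos(yaw)]])
c=(BL+BR)/2+R@[.07,0];print("centre",c,"seat",c+R@[.015,.013],"fence inner y in jig",(R.T@(lf-c)))
tip=onz(p,275.1,148.3,o["tool_pos"][2]-.021,o)
T=o["tcp_rot"][:2,:2];print("TCP in jig",R.T@(o["tool_pos"][:2]-c),"tip in jig",R.T@(tip[:2]-c),"tool yaw",np.degrees(np.arctan2(o["tcp_rot"][1,1],o["tcp_rot"][0,1]))-90)
h=cv2.cvtColor(p["color"],cv2.COLOR_BGR2HSV)
c,s,m=blob(h,(15,90,110),(28,255,255),(245,120,60,60));print("brass",c)
E
```

```text
BL [ 0.50671667 -0.11154163] BR [ 0.47411759 -0.22664484] len 0.11963046329258553 fence inner near [ 0.49656045 -0.13762233]
yaw near edge -15.812973268569294
side yaw -16.439815054278522 0.11199848273153258
side yaw -16.487410904935036 0.11410510615489407
centre [ 0.55780555 -0.18803527] seat [ 0.57576373 -0.17957928] fence inner y in jig [-0.07260191  0.03195917]
TCP in jig [-0.0417652   0.00748515] tip in jig [-0.09516577  0.00540468] tool yaw -15.711547112537573
brass [275.17924528 148.25235849]
```

servo_tool:
  moves:
    - {"slide": [-8, -2, 15], "delta_rot": [0, 0, 0.3], "grip": 10}
    - {"slide": [-17, -4, 40], "delta_rot": [0, 0, 0.3], "grip": 10}
    - {"slide": [-17, -4, 65], "delta_rot": [0, 0, 0.3], "grip": 10}
    - {"slide": [-17, -4, 85], "delta_rot": [0, 0, 0.3], "grip": 10}
    - {"slide": [-17, -4, 98], "delta_rot": [0, 0, 0.3], "grip": 10}
    - {"slide": [-17, -4, 106], "delta_rot": [0, 0, 0.3], "grip": 10}
    - {"slide": [-17, -4, 110], "delta_rot": [0, 0, 0.3], "grip": 10}
    - {"slide": [-17, -4, 110], "delta_rot": [0, 0, 0.3], "grip": 10}

```text
time_s: 14.75
tool_pos: [0.5355, -0.1778, 0.0691]
tcp_rot: [[-0.961, 0.275, 0.003], [0.275, 0.961, 0.001], [-0.002, 0.002, -1.0]]
wrist_force: [0.7, -0.0, -3.0]
gripper_width: 0.0216
```

```bash
cat >> h.py <<'E'
def force(n=4):
    F=[]
    for i in range(n): camera("scene");o=get_obs();F.append(np.r_[o["wrist_force"],o["ft_torque"]])
    F=np.mean(F,0);R=np.array(o["tcp_rot"]);print("tool-axis force",(R.T@F[:3]).round(2),"world torque",F[3:].round(2));return st()
E
python3 - <<'E'
from h import *
o=force();p=camera("wrist");cv2.imwrite("pics/w9.png",cv2.resize(p["color"][60:360,100:500],(800,600)))
E
```

```text
tool-axis force [ 0.09 -0.11  2.71] world torque [-0.01  0.   -0.02]
{'time_s': 14.95, 'tool_pos': [0.5357, -0.178, 0.0696], 'tcp_rot': [[-0.9613, 0.2756, 0.0033], [0.2756, 0.9613, 0.0007], [-0.003, 0.0016, -1.0]], 'wrist_force': [-0.4519, -0.5277, -3.2743], 'ft_torque': [-0.0493, -0.0417, -0.0514], 'gripper_width': 0.0217}
```

View pics/w9.png

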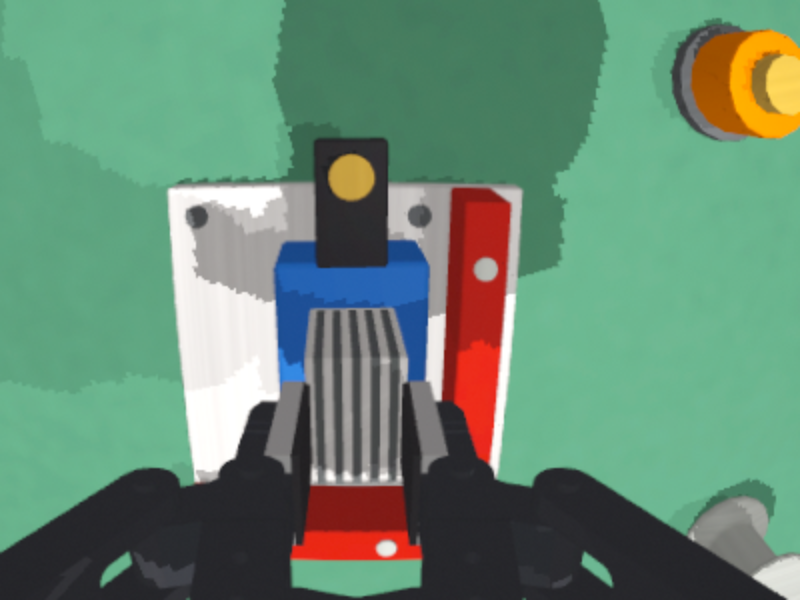

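The module is inside the corner, about 10 mm from the left fence and about 40 mm from the far fence, and square to the plate. I lower it onto the plate.

servo_tool:
  moves:
    - {"slide": [0, 0, 3], "delta_rot": [0, 0, 0], "grip": 10}
    - {"slide": [0, 0, 5], "delta_rot": [0, 0, 0], "grip": 10}
    - {"slide": [0, 0, 6.5], "delta_rot": [0, 0, 0], "grip": 10}
    - {"slide": [0, 0, 7.5], "delta_rot": [0, 0, 0], "grip": 10}
    - {"slide": [0, 0, 8], "delta_rot": [0, 0, 0], "grip": 10}
    - {"slide": [0, 0, 8], "delta_rot": [0, 0, 0], "grip": 10}
    - {"slide": [0, 0, 8], "delta_rot": [0, 0, 0], "grip": 10}
    - {"slide": [0, 0, 8], "delta_rot": [0, 0, 0], "grip": 10}

```text
time_s: 16.0
tool_pos: [0.5358, -0.1781, 0.0619]
tcp_rot: [[-0.961, 0.275, 0.004], [0.275, 0.961, 0.0], [-0.003, 0.001, -1.0]]
wrist_force: [-2.0, -0.6, 4.7]
gripper_width: 0.0215
```

```bash
python3 - <<'E'
from h import *
force()
E
```

```text
tool-axis force [ 1.99 -1.17 -4.79] world torque [0.02 0.5  0.05]
{'time_s': 16.2, 'tool_pos': [0.5358, -0.1781, 0.0619], 'tcp_rot': [[-0.9613, 0.2756, 0.0035], [0.2756, 0.9613, 0.0003], [-0.0033, 0.0013, -1.0]], 'wrist_force': [-2.787, -0.8523, 5.4178], 'ft_torque': [0.0325, 0.5121, 0.055], 'gripper_width': 0.0218}
```

It is resting on the plate with about 7 N. I slide it towards the corner.

servo_tool:
  moves:
    - {"slide": [-6, 1, 0], "delta_rot": [0, 0, 0], "grip": 10}
    - {"slide": [-13, 2, 0], "delta_rot": [0, 0, 0], "grip": 10}
    - {"slide": [-20, 3, 0], "delta_rot": [0, 0, 0], "grip": 10}
    - {"slide": [-26, 4, 0], "delta_rot": [0, 0, 0], "grip": 10}
    - {"slide": [-31, 5, 0], "delta_rot": [0, 0, 0], "grip": 10}
    - {"slide": [-34, 6, 0], "delta_rot": [0, 0, 0], "grip": 10}
    - {"slide": [-35, 6, 0], "delta_rot": [0, 0, 0], "grip": 10}
    - {"slide": [-35, 6, 0], "delta_rot": [0, 0, 0], "grip": 10}

```text
time_s: 17.2
tool_pos: [0.5712, -0.1819, 0.0619]
tcp_rot: [[-0.961, 0.276, 0.004], [0.276, 0.961, 0.001], [-0.003, 0.002, -1.0]]
wrist_force: [-0.9, 0.2, 1.5]
gripper_width: 0.0216
```

```bash
python3 - <<'E'
from h import *
o=force();p=camera("wrist");cv2.imwrite("pics/w10.png",cv2.resize(p["color"][60:360,100:500],(800,600)))
E
```

```text
tool-axis force [ 0.47  0.   -1.11] world torque [0.13 0.07 0.02]
{'time_s': 17.4, 'tool_pos': [0.5712, -0.1819, 0.062], 'tcp_rot': [[-0.9613, 0.2755, 0.0038], [0.2756, 0.9613, 0.0005], [-0.0035, 0.0015, -1.0]], 'wrist_force': [0.8675, 0.2655, 1.4801], 'ft_torque': [0.1698, 0.055, 0.0036], 'gripper_width': 0.0211}
```

View pics/w10.png

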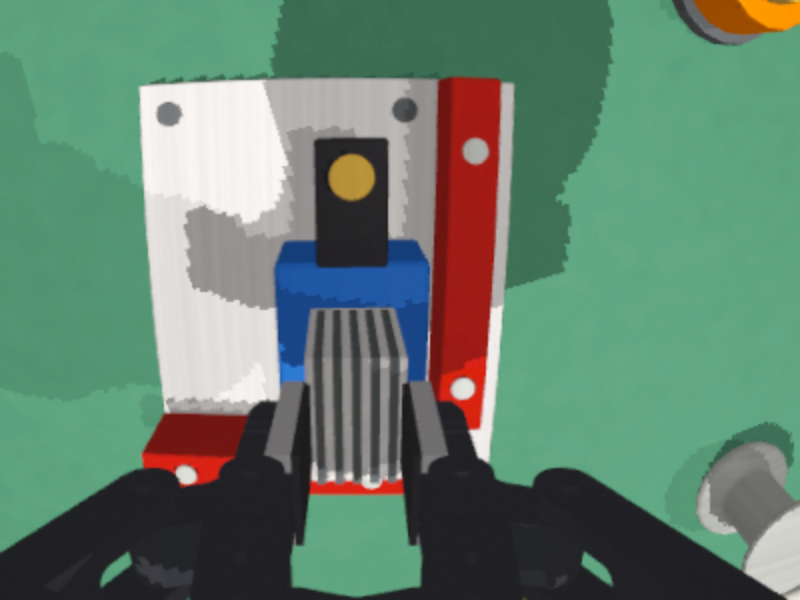

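About 2–3 mm remain to the left fence, and there is no fence force yet. I advance in small pushes.

servo_tool:
  moves:
    - {"slide": [-1, 1, 0], "delta_rot": [0, 0, 0], "grip": 10}
    - {"slide": [-2, 2, 0], "delta_rot": [0, 0, 0], "grip": 10}
    - {"slide": [-3, 2.5, 0], "delta_rot": [0, 0, 0], "grip": 10}
    - {"slide": [-4, 3, 0], "delta_rot": [0, 0, 0], "grip": 10}
    - {"slide": [-4, 3, 0], "delta_rot": [0, 0, 0], "grip": 10}
    - {"slide": [-4, 3, 0], "delta_rot": [0, 0, 0], "grip": 10}
    - {"slide": [-4, 3, 0], "delta_rot": [0, 0, 0], "grip": 10}
    - {"slide": [-4, 3, 0], "delta_rot": [0, 0, 0], "grip": 10}

```text
time_s: 18.45
tool_pos: [0.5756, -0.1801, 0.062]
tcp_rot: [[-0.961, 0.276, 0.003], [0.276, 0.961, 0.001], [-0.003, 0.001, -1.0]]
wrist_force: [-3.3, -0.4, 3.6]
gripper_width: 0.0213
```

```bash
python3 - <<'E'
from h import *
force()
E
```

```text
tool-axis force [ 2.66 -1.42 -4.48] world torque [-0.06  0.7  -0.03]
{'time_s': 18.65, 'tool_pos': [0.5757, -0.1801, 0.062], 'tcp_rot': [[-0.9613, 0.2756, 0.0034], [0.2756, 0.9613, 0.0005], [-0.0032, 0.0014, -1.0]], 'wrist_force': [-3.4492, -0.4239, 4.8426], 'ft_torque': [-0.0529, 0.7449, -0.0578], 'gripper_width': 0.0217}
```

servo_tool:
  moves:
    - {"slide": [-1, 0.5, 0], "delta_rot": [0, 0, 0], "grip": 10}
    - {"slide": [-1.5, 1, 0], "delta_rot": [0, 0, 0], "grip": 10}
    - {"slide": [-2, 1.5, 0], "delta_rot": [0, 0, 0], "grip": 10}
    - {"slide": [-2.5, 2, 0], "delta_rot": [0, 0, 0], "grip": 10}
    - {"slide": [-3, 2, 0], "delta_rot": [0, 0, 0], "grip": 10}
    - {"slide": [-3, 2, 0], "delta_rot": [0, 0, 0], "grip": 10}
    - {"slide": [-3, 2, 0], "delta_rot": [0, 0, 0], "grip": 10}
    - {"slide": [-3, 2, 0], "delta_rot": [0, 0, 0], "grip": 10}

```text
time_s: 19.65
tool_pos: [0.5762, -0.1797, 0.0621]
tcp_rot: [[-0.961, 0.277, -0.002], [0.277, 0.961, -0.001], [0.001, -0.002, -1.0]]
wrist_force: [-10.9, -2.4, 10.8]
gripper_width: 0.0217
```

```bash
python3 - <<'E'
from h import *
force()
E
```

```text
tool-axis force [ 9.93 -4.96 -9.95] world torque [-0.42  2.19 -0.17]
{'time_s': 19.85, 'tool_pos': [0.5762, -0.1798, 0.0621], 'tcp_rot': [[-0.9609, 0.277, -0.0018], [0.277, 0.9609, -0.0014], [0.0013, -0.0018, -1.0]], 'wrist_force': [-11.2025, -1.2586, 9.7938], 'ft_torque': [-0.4174, 2.1938, -0.1935], 'gripper_width': 0.0215}
```

servo_tool:
  moves:
    - {"slide": [-2, 1.5, 0], "delta_rot": [0, 0, 0], "grip": 10}
    - {"slide": [-2, 2, 0], "delta_rot": [0, 0, 0], "grip": 10}
    - {"slide": [-2, 2.5, 0], "delta_rot": [0, 0, 0], "grip": 10}
    - {"slide": [-2, 3, 0], "delta_rot": [0, 0, 0], "grip": 10}
    - {"slide": [-2, 3.5, 0], "delta_rot": [0, 0, 0], "grip": 10}
    - {"slide": [-2, 4, 0], "delta_rot": [0, 0, 0], "grip": 10}
    - {"slide": [-2, 4, 0], "delta_rot": [0, 0, 0], "grip": 10}
    - {"slide": [-2, 4, 0], "delta_rot": [0, 0, 0], "grip": 10}

```text
time_s: 20.85
tool_pos: [0.5765, -0.1788, 0.0623]
tcp_rot: [[-0.96, 0.279, -0.007], [0.279, 0.96, -0.006], [0.005, -0.008, -1.0]]
wrist_force: [-10.6, -5.1, 9.4]
gripper_width: 0.0214
```

```bash
python3 - <<'E'
from h import *
o=force();p=camera("wrist");cv2.imwrite("pics/w11.png",cv2.resize(p["color"][60:360,100:500],(800,600)))
E
```

```text
tool-axis force [ 8.55 -8.33 -9.03] world torque [-1.26  2.2  -0.13]
{'time_s': 21.05, 'tool_pos': [0.5765, -0.1788, 0.0623], 'tcp_rot': [[-0.9603, 0.2789, -0.0071], [0.2789, 0.9603, -0.0063], [0.005, -0.008, -1.0]], 'wrist_force': [-9.8337, -5.6016, 9.0472], 'ft_torque': [-1.2664, 2.2589, -0.1479], 'gripper_width': 0.0215}
```

View pics/w11.png

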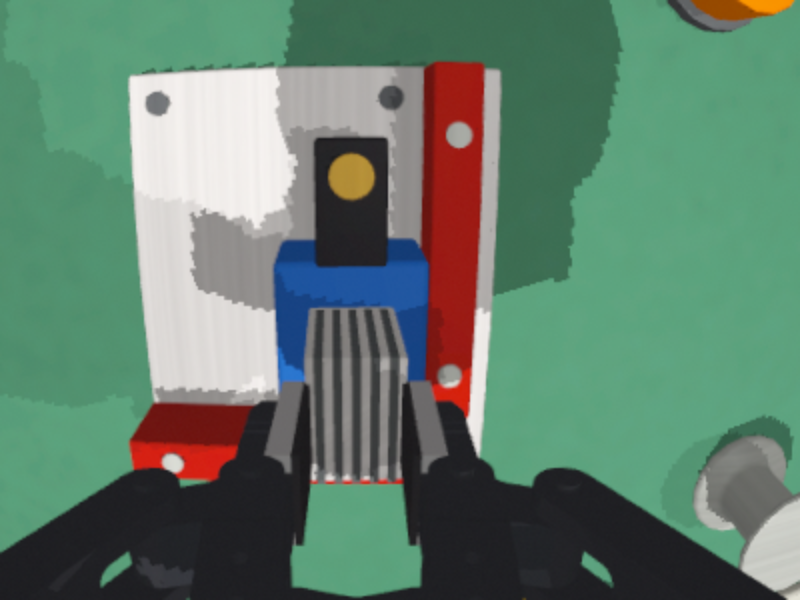

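The module is now flush against the left fence and up to the far fence, with about 8 N on each horizontal axis. I add a bit more push for margin over plate friction.

servo_tool:
  moves:
    - {"slide": [-2, 3, 0], "delta_rot": [0, 0, 0], "grip": 10}
    - {"slide": [-2.5, 3.5, 0], "delta_rot": [0, 0, 0], "grip": 10}
    - {"slide": [-3, 4, 0], "delta_rot": [0, 0, 0], "grip": 10}
    - {"slide": [-3.5, 4.5, 0], "delta_rot": [0, 0, 0], "grip": 10}
    - {"slide": [-4, 5, 0], "delta_rot": [0, 0, 0], "grip": 10}
    - {"slide": [-4, 5, 0], "delta_rot": [0, 0, 0], "grip": 10}
    - {"slide": [-4, 5, 0], "delta_rot": [0, 0, 0], "grip": 10}
    - {"slide": [-4, 5, 0], "delta_rot": [0, 0, 0], "grip": 10}

```text
time_s: 22.1
tool_pos: [0.5767, -0.1786, 0.0624]
tcp_rot: [[-0.959, 0.281, -0.017], [0.282, 0.959, -0.014], [0.012, -0.018, -1.0]]
wrist_force: [-16.7, -8.1, 13.2]
gripper_width: 0.0217
```

```bash
python3 - <<'E'
from h import *
force(6)
E
```

```text
tool-axis force [ 13.28 -13.35 -12.18] world torque [-1.86  3.34 -0.05]
{'time_s': 22.4, 'tool_pos': [0.5766, -0.1786, 0.0624], 'tcp_rot': [[-0.9594, 0.2814, -0.0169], [0.2817, 0.9594, -0.0139], [0.0122, -0.0181, -0.9998]], 'wrist_force': [-16.6967, -9.1382, 12.4909], 'ft_torque': [-1.8699, 3.3236, -0.0539], 'gripper_width': 0.0216}
```

```bash
python3 - <<'E'
from h import *
force(4);print(close_job());
E
```

```text
tool-axis force [ 13.27 -13.41 -12.04] world torque [-1.87  3.33 -0.05]
{'time_s': 22.6, 'tool_pos': [0.5767, -0.1786, 0.0624], 'tcp_rot': [[-0.9594, 0.2815, -0.0168], [0.2817, 0.9594, -0.0139], [0.0122, -0.0181, -0.9998]], 'wrist_force': [-16.1502, -8.4982, 11.7965], 'ft_torque': [-1.9216, 3.3221, -0.0259], 'gripper_width': 0.0213}
the job is handed in; nothing more can be done
None
```

I touched the blue module's pin to the orange pad and then the green pad, each for over a second. I then slid the module into the jig corner and handed the job in at 22.6 s, still gripping and pressing. No verdict is reported.

**Pad touches:** The wrist's vertical force rose by about 2.7 N on orange and 2–2.7 N on green, well under the 20 N limit.

**Final press:** The wrist showed a steady 13 N towards each fence and about 12 N down. When I added the last push, the tool moved only 0.2 mm while both forces rose about 5 N, so both fences were blocking it. Allowing for friction, I estimate at least 6 N on each fence. I could not measure the fence forces separately.

**Seating:** The tool stood about 1 mm from the seat position I estimated from the images. Its yaw was -16.4°, against about -16.1° measured for the jig.

**Checks that were off or not done:**
- The final push tilted the tool by about 0.022 rad. The limit is 0.06 rad for the module, and I did not straighten it.
- The wrist camera was out by 2–3 mm sideways, which I allowed for by comparing relative positions.
- I made no closing check of the bystanders, but every move kept well clear of them.

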